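Draw the dust filter from the tablet counter and hold it up for inspection

ROBOT

A 7-joint arm with a two-finger parallel gripper is mounted at the origin on a cart in front of the work surface, level with it; the furniture and walls round the work are solid. World frame = base frame: x ahead of the robot, y to its left, z up, the work surface at z = 0. Lengths are in m, angles in rad, forces in N, time in s.
With the tool pointing down it reaches from about 0.425 to 0.925 m from the base axis. Payload 6.8 kg.
Tool frame: the origin (TCP) lies at the very end of the fingers, on their centre line; the grasp point (between the pads) lies 19 mm behind it (bot.grip_depth is the distance from the TCP to the grasp point, in m); z points along the fingers, y is the direction in which the jaws open and shut (so a half turn about z gives the same grasp; the last joint's range is limited). The gripper opens to 85 mm and grips with 20 to 120 N. Pads are 22 mm wide; open, the fingers measure 114 mm over their backs; the gripper's body (76 mm by 85 mm) begins 54 mm behind the grasp point. The pads swing forward as they close: fully open they stand 13 mm farther back than shut.
Start: joints at [-1.434, 0.477, 0.022, 1.555, -0.011, 1.109, -0.083], TCP at [0.164, 0.655, 0.231] pointing down, gripper open.
Joint ranges: [-2.96, 2.96], [-0.34, 2.1], [-1.41, 1.46], [0.24, 2.44], [-1.37, 4.51], [0.17, 1.92], [-2.96, 2.96]. Speed limits (rad/s): [2.39, 2.39, 3.14, 3.14, 3.14, 3.14, 3.14].

INTERFACE

Orientations are given as a unit quaternion [w, x, y, z].
In Python, from station import bot gives the robot as it stands.
- The arm moves only by the tool step_arm, never from a script. Its argument "increments" is a list of rows, each a list of 7 numbers: the shift along the world's x, y, z in m, then the turn, a rotation vector about the world's x, y, z in degrees, then the gripper command: -1 is fully open, 1 is shut, values between are in proportion. In form: [[dx, dy, dz, rx, ry, rz, fingers], ...]. A call has 1 to 10 rows; each row is the pose to reach, as a shift and turn from the pose commanded when the call began; what a row does not reach only later rows make up. A row lasts 1/12 s, in which the tool goes at most 41.7 mm and 7.16 degrees, less where a joint would pass 70% of its speed; a pose out of reach is approached as far as the arm can. A call with a gripper value outside its range is refused whole. The fingers move at their own pace and stop on an object; "force" is the grip in N (left out, the last holds). Time passes only in rows, so rows that repeat a pose let the fingers close. It gives the time, the measured TCP pose, the force and the opening at its end, in the units of the state.
- bot.get_obs(): the state, without advancing time (a new reading comes with each control period).
- bot.read_camera(name): name is "side" or "top"; returns a dict with "color" (480x640x3 uint8, red, green, blue), "intrinsics" (3x3 intrinsics, pixels), "extrinsics" (4x4, takes a point from camera to world coordinates). Camera axes: x right, y up, looking along -z (the intrinsics and any distortion apply to the point x, -y, -z); pixel columns grow to the right and rows downward; lengths in m; the calibration is good to about 2 mm. A picture is of the moment at which its call begins. There is no depth.
- bot.hand_in(): hands the job in, once; it reports no verdict.
Trained networks look in the newest picture that a camera, given by its name, has taken for a name from the list of things; names that differ only in an ending like _2 or _b are one class to them, and where a whole thing is asked for, a point or a joint stands for the part that bears it (a point fixed in the world has none). Each returns a list of dicts, best first, with "conf" (0 to 1); they miss things now and then, are a little off and sometimes report something else, mostly with a low value. They report only what shows in the picture. A call takes as long as a camera call.
- bot.recognise(thing, camera): "location" ([column, row] as shares, 0 to 1, of the picture: columns of its width, rows of its height, amid what is visible of it).
- bot.place_of(thing, camera): "location" ([column, row] as shares, 0 to 1, of the picture: columns of its width, rows of its height: a listed point, or the origin of a listed thing).
The state is a dict: "t": time; "q": joint angles; "joint_vel": joint speeds; "joint_torque": joint torques, N m; "eef_pos": TCP position; "tool_rot": TCP orientation; "contact_force": force on the tool from outside, world axes, zero at the start; "torque": the same for the moment, N m; "gripper_width": opening from 0.0 (shut) to 1.0 (fully open).
Only numpy, scipy, OpenCV 4.12 (cv2) and the standard library are available. Lean on these libraries where they do the work, as an engineer would, in place of code of your own. Each camera call takes 0.05 s, during which the arm holds its last target.

TASK

The tablet counter's dust filter is due for a check: lift the counter's cover flap and lay it back well past upright so that it stays open, then draw the filter plate hidden beneath it straight up out of its guides. Keep the plate upright all the way so that no dust falls off it, and do not knock the jar, the tablet bottle, the paper cups or the sheet pan about. Finish while still holding the plate, upright and still, about 15 cm above the middle of the sheet pan with its broad pleated face turned square to the near end of the pan for me to look at, the flap left open.

Things in the scene. Friction and masses are not known exactly. Their poses are not given: they have to be found in the camera images.
- counter: Tablet counter, a fixed white machine 226 (x) x 230 (y) x 120 mm high. Origin: centre of its underside, on the worktop; x from its front (console, towards the robot) to its back, y to its left. Top right: steel funnel, rim at z = 157 mm. Rear left half: open-topped filter bay under the flap, centre x = 44, y = 50 mm. Console under the flap's tab: at most 75 mm high.
- bay_mouth (a point): Centre of the filter bay's open top (counter frame x = 44, y = 50, z = 120 mm), level with the rim of its walls. Inside the bay is 102 (x) x 98 (y) mm and 110 mm deep. Two vertical guide channels at its x ends, 11 mm wide, reach from the floor up to 46 mm below this point. Axes as the counter's.
- flap (a joint): Hinge of the grey cover flap over the bay, rad: 0 closed flat, 1.57 upright, end stop 1.95 (leaning back). It may start ajar, up to 0.25. The hinge is stiff: the flap stays at any angle it is left at; about 1 N at the tab moves it. Flap 122 mm from front edge to hinge, 104 mm wide, 5 mm thick, 90 g.
- flap_hinge (a point): Mid-point of the flap's hinge axis, at the back of the bay (counter frame x = 100, y = 50, z = 123 mm). The axis runs along the counter's y; the flap's front edge swings up, then back away from the robot.
- flap_tab (a point): Grip point on the flap's thumb tab: a tongue 30 mm wide (along the counter's y), 10 mm thick, 43 mm long, sticking forward from the middle of the flap's front edge, free above, below and beside. The point is 148 mm from the hinge axis, 25 mm out from the edge. Turns with the flap: x towards the hinge, y along it. Pinched across its 30 mm, it can pivot between the fingers as the flap swings.
- filter_lug (a point): Grip point of the lug on the filter plate's top edge: lug 34 mm long (x), 12 mm thick (y), 30 mm tall; the point is 13 mm below its top and 92 mm above the plate's bottom edge. Seated, the lug's top is 5 mm below the bay's rim, with about 43 mm free on either side of it (y). Axes as filter_mid.
- filter_mid (a point): Centre of the filter plate, half-way up its 105 mm: loose white frame with pleated paper, 40 to 90 g, 90 mm long (x), 8 mm thick (y), 75 mm tall plus the lug. x along its length, y square to its broad faces, z up to the lug.
- filter_plate: The same filter plate, origin at the middle of its bottom edge, axes as filter_mid. Seated, it stands on edge in mid-bay, 10 mm above the worktop, its axes parallel to the counter's, its ends in the guide channels with 1.5 mm play a side. It must rise straight up 64 mm to leave the channels and 110 mm to leave the bay.
- pan_mid (a point): Middle of the stainless sheet pan with a teal liner, 4 mm above the worktop: loose, 378 mm (x) x 225 mm (y), rim 22 mm high. x runs along its length, pointing roughly away from the robot; its near end is the short side closest to the robot.
- salve_jar: Bystander: amber jar with white lid, 68 mm across, 92 mm high; origin at the centre of its underside.
- paper_cups: Bystander: column of nested paper cups, 38 mm across, 100 mm high; origin at the centre of its underside.
- tablet_bottle: Bystander: white tablet bottle, 48 mm across, 88 mm high, on the left near the front edge, the only loose one; origin at the centre of its underside.

How it is judged:
By the outcome, as a careful person would: the job done as asked, in the order asked, and still so for the second after the job is handed in, while the arm keeps its last pose, push and grip.
It also fails if it takes over 54 s, if anything falls off the work surface, if the arm or the gripper's body presses on something with over 40 N, if the wrist force passes 120 N, or if a joint passes its speed limit or range.

## Working session

There is one attempt and no reset: what is moved stays moved. The work goes in short steps, Python scripts to look and compute and a tool call to move; the robot and the scene stay as the last step left them, time stands still between calls to the robot, and variables do not carry over. Pictures are saved under pics/ and viewed, and the job is handed in when it is done.

Besides the shell and the picture viewer there is one more tool, called after ">>>" in YAML: its name, and indented under it one key for each argument. step_arm: Moves the arm, as the interface text tells. Its arguments: {"type":"object","properties":{"increments":{"type":"array","items":{"type":"array","items":{"type":"number"}}},"force":{"type":"number"}},"required":["increments"]}

```bash
ls; mkdir -p pics
cat > h.py <<'E'
import numpy as np,cv2
from station import bot
def snap(n,f):
    d=bot.read_camera(n); cv2.imwrite('pics/'+f,d['color'][:,:,::-1]); return d
def px(d,loc): return np.array([loc[0]*640,loc[1]*480])
def ray(d,p):
    K=np.array(d['intrinsics']);E=np.array(d['extrinsics'])
    v=np.linalg.inv(K)@np.array([p[0],p[1],1.]); v=np.array([v[0],-v[1],-v[2]])
    w=E[:3,:3]@v; return E[:3,3],w/np.linalg.norm(w)
def onz(d,p,z):
    o,w=ray(d,p); return o+w*(z-o[2])/w[2]
def proj(d,P):
    K=np.array(d['intrinsics']);E=np.array(d['extrinsics'])
    c=E[:3,:3].T@(np.asarray(P)-E[:3,3]); v=K@np.array([c[0],-c[1],-c[2]]); return v[:2]/v[2]
def tri(rs):
    A=np.zeros((3,3));b=np.zeros(3)
    for o,w in rs:
        M=np.eye(3)-np.outer(w,w);A+=M;b+=M@o
    return np.linalg.solve(A,b)
E
python3 - <<'E'
from h import *
np.set_printoptions(precision=4,suppress=True)
o=bot.get_obs();print(o)
D={n:snap(n,n+'0.png') for n in('top','side')}
for n in D:
    print(n,D[n]['intrinsics'],D[n]['extrinsics'],[k for k in D[n]])
for t in['counter','bay_mouth','flap_hinge','flap_tab','filter_lug','pan_mid','salve_jar','paper_cups','tablet_bottle']:
    for n in D:
        for r in bot.place_of(t,n)[:2]: 
            p=px(0,r['location']); print(t,n,p,round(r['conf'],2))
E
```

```text
pics
{'t': 0.0, 'q': array([-1.4341,  0.4778,  0.0223,  1.5565, -0.0115,  1.1093, -0.0831]), 'joint_vel': array([ 0.0011,  0.0009, -0.0005,  0.0002,  0.001 ,  0.0012,  0.0004]), 'joint_torque': array([ -0.0017, -59.6446,   1.6069, -28.12  ,   0.0125,   0.0093,
        -0.    ]), 'eef_pos': array([0.1634, 0.6543, 0.2303]), 'tool_rot': array([-0.0001,  0.1221,  0.9925, -0.0009]), 'contact_force': array([0.121 , 0.0503, 0.4909]), 'torque': array([ 0.03  , -0.0595,  0.0323]), 'gripper_width': 0.9991000071997439}
top [[477.4822   0.     323.1213]
 [  0.     477.4822 239.0125]
 [  0.       0.       1.    ]] [[-0.02    0.9966 -0.0799  0.4097]
 [-0.9998 -0.0199  0.0022 -0.0097]
 [ 0.0006  0.0799  0.9968  1.3393]
 [ 0.      0.      0.      1.    ]] ['color', 'intrinsics', 'extrinsics']
side [[567.6746   0.     315.4863]
 [  0.     567.6746 245.7663]
 [  0.       0.       1.    ]] [[ 0.8465  0.2896 -0.4467 -0.1293]
 [-0.532   0.429  -0.73   -1.0597]
 [-0.0198  0.8556  0.5173  0.8245]
 [ 0.      0.      0.      1.    ]] ['color', 'intrinsics', 'extrinsics']
counter top [433.6   237.216] 0.64
counter side [392.704 337.92 ] 0.97
bay_mouth top [427.392 216.912] 0.68
bay_mouth side [397.12 273.6 ] 0.92
bay_mouth side [197.504 239.52 ] 0.69
flap_hinge top [428.928 190.608] 0.82
flap_hinge top [328.384 241.68 ] 0.19
flap_hinge side [421.504 269.088] 0.63
flap_tab top [426.304 245.184] 0.71
flap_tab top [204.672 307.776] 0.26
flap_tab side [366.08  275.904] 0.96
filter_lug side [401.92  285.792] 0.48
pan_mid top [329.408 241.008] 0.59
pan_mid side [322.304 268.704] 0.98
salve_jar top [216.  188.4] 0.74
salve_jar top [204.096 304.8  ] 0.35
salve_jar side [307.52 213.12] 0.61
paper_cups top [246.976 210.576] 0.58
paper_cups side [304.384 232.32 ] 0.69
tablet_bottle top [202.432 306.   ] 0.56
tablet_bottle side [201.728 238.8  ] 0.8
```

View pics/top0.png

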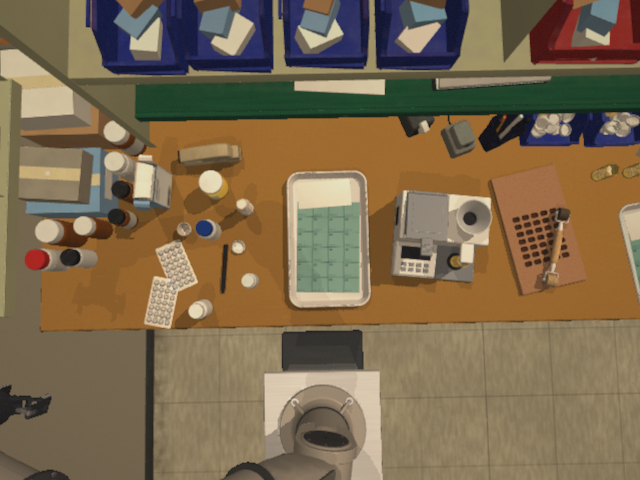

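View pics/side0.png

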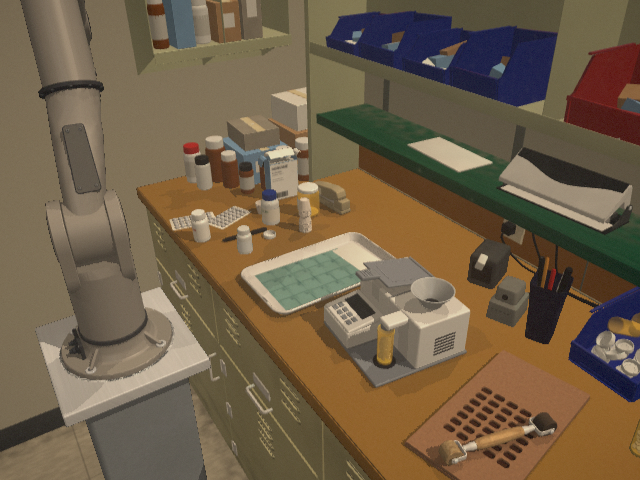

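Run:
```python
import cv2
a=cv2.imread('pics/top0.png')[150:330,370:490];cv2.imwrite('pics/topc.png',cv2.resize(a,None,fx=3.3,fy=3.3,interpolation=cv2.INTER_CUBIC))
a=cv2.imread('pics/side0.png')[200:400,300:500];cv2.imwrite('pics/sidec.png',cv2.resize(a,None,fx=3,fy=3,interpolation=cv2.INTER_CUBIC))
```

```text
(no output)
```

View pics/topc.png

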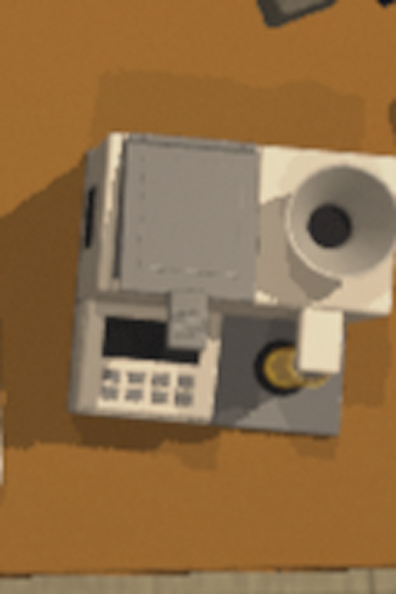

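View pics/sidec.png

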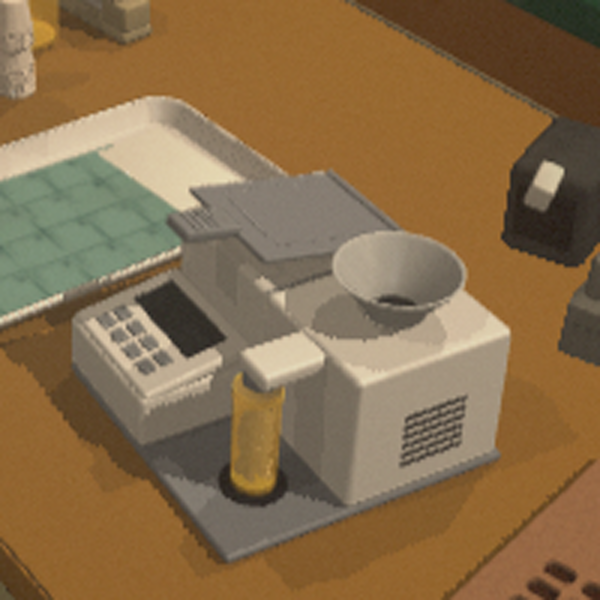

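```bash
cat > fit.py <<'E'
from h import *
from scipy.optimize import least_squares
np.set_printoptions(precision=4,suppress=True)
D={n:snap(n,'tmp.png') for n in('top','side')}
obs=[('top',(473.3,281.5),(-.113,-.115,.003)),('side',(376.7,386),(-.113,-.115,.002)),('side',(465.7,351.7),(.113,-.115,.002)),
('side',(469.3,309.3),(.113,-.115,.12)),('top',(403.3,190.3),(.113,.115,.12)),
('top',(427.4,216.9),(.044,.05,.12)),('side',(397.1,273.6),(.044,.05,.12)),('top',(433.6,237.2),(0,0,0)),('side',(392.7,337.9),(0,0,0))]
def C(p,P):
    c,s=np.cos(p[2]),np.sin(p[2]);return np.array([p[0]+c*P[0]-s*P[1],p[1]+s*P[0]+c*P[1],P[2]])
f=lambda p:np.concatenate([proj(D[n],C(p,P))-np.array(u) for n,u,P in obs])
r=least_squares(f,[.44,-.22,0],loss='soft_l1');print(r.x,np.degrees(r.x[2]));print(f(r.x).reshape(-1,2))
p=r.x
# tab angle
def tab(a,l=.148): return C(p,(.1-l*np.cos(a),.05,.123+l*np.sin(a)))
for a in np.arange(0,.3,.05): print(a,proj(D['top'],tab(a)),proj(D['side'],tab(a)))
print('tab tri',tri([ray(D['top'],(426.3,245.2)),ray(D['side'],(366.1,275.9))]))
print('pan',onz(D['top'],(329.4,241),.004),onz(D['side'],(322.3,268.7),.004))
for t,a,b in(('jar',(216,188.4),(307.5,213.1)),('cup',(247,210.6),(304.4,232.3)),('bottle',(202.4,306),(201.7,238.8))): print(t,onz(D['top'],a,0),onz(D['side'],b,0))
E
python3 fit.py
```

```text
[ 0.5114 -0.3232 -0.0828] -4.746234079720994
[[-0.152   0.1079]
 [-0.5629  3.2808]
 [ 0.5702  0.2683]
 [ 3.8581 -1.7679]
 [-1.6049 -1.5273]
 [-1.7944 -0.0907]
 [ 0.8077  2.9465]
 [-0.1084  1.5958]
 [-1.4565  0.3958]]
0.0 [424.2109 252.4165] [361.9815 287.2399]
0.05 [424.8318 252.1922] [362.1351 284.3602]
0.1 [425.4655 251.8194] [362.4392 281.4213]
0.15000000000000002 [426.1104 251.2962] [362.8942 278.4309]
0.2 [426.765  250.6215] [363.5001 275.3976]
0.25 [427.4277 249.7942] [364.2564 272.3297]
tab tri [ 0.482  -0.2686  0.1468]
pan [ 0.5107 -0.0301  0.004 ] [ 0.5322 -0.0101  0.004 ]
jar [0.6671 0.2884 0.    ] [0.6664 0.2836 0.    ]
cup [0.6019 0.201  0.    ] [0.5962 0.1864 0.    ]
bottle [0.3368 0.327  0.    ] [0.3307 0.3207 0.    ]
```

Run:
```python
import cv2
a=cv2.imread('pics/top0.png')[160:320,270:390];cv2.imwrite('pics/topp.png',cv2.resize(a,None,fx=3.5,fy=3.5,interpolation=cv2.INTER_CUBIC))
```

```text
(no output)
```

View pics/topp.png

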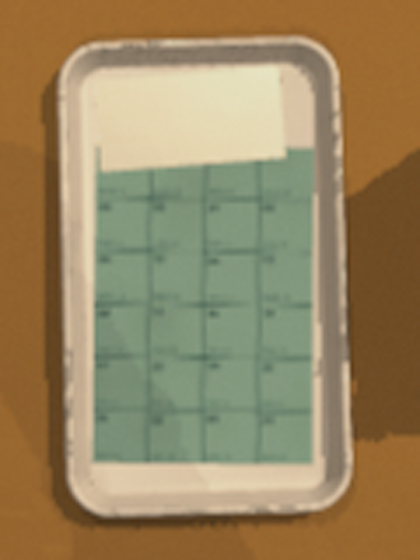

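```bash
cat > ov.py <<'E'
from h import *
import sys
def C(p,P):
    c,s=np.cos(p[2]),np.sin(p[2]);return np.array([p[0]+c*P[0]-s*P[1],p[1]+s*P[0]+c*P[1],P[2]])
def seg(img,d,A,B,col,sc,off):
    a,b=[(np.array(proj(d,X))+.5-off)*sc for X in(A,B)]
    cv2.line(img,tuple(int(v) for v in a),tuple(int(v) for v in b),col,1,cv2.LINE_AA)
def overlay(d,img,p,ang,off,size,sc,fn,pan=None):
    off=np.array(off);im=cv2.resize(img[off[1]:off[1]+size[1],off[0]:off[0]+size[0]],None,fx=sc,fy=sc,interpolation=cv2.INTER_CUBIC)
    def rect(x0,x1,y0,y1,z,col):
        L=[(x0,y0),(x1,y0),(x1,y1),(x0,y1)]
        for i in range(4): seg(im,d,C(p,(*L[i],z)),C(p,(*L[(i+1)%4],z)),col,sc,off)
    rect(-.113,.113,-.115,.115,0,(0,255,0)); rect(.044-.051,.113,-.115,.115,.12,(255,255,0)); rect(-.007,.095,.001,.099,.12,(0,255,255))
    H=(.1,.123)
    def F(l,y,t=0): return C(p,(H[0]-l*np.cos(ang)+t*np.sin(ang),.05+y,H[1]+l*np.sin(ang)+t*np.cos(ang)))
    Q=[(0,-.052),(.122,-.052),(.122,-.015),(.166,-.015),(.166,.015),(.122,.015),(.122,.052),(0,.052)]
    for i in range(8): seg(im,d,F(*Q[i]),F(*Q[(i+1)%8]),(0,0,255),sc,off)
    if pan is not None:
        L=[(-.189,-.1125),(.189,-.1125),(.189,.1125),(-.189,.1125)]
        for i in range(4): seg(im,d,C(pan,(*L[i],.022)),C(pan,(*L[(i+1)%4],.022)),(255,0,255),sc,off)
    cv2.imwrite('pics/'+fn,im)
E
python3 - <<'E'
from ov import *
pan=(.518,-.02,.01)
p=(.5114,-.3232,-.0828)
D={n:bot.read_camera(n) for n in('top','side')}
I={n:D[n]['color'][:,:,::-1].copy() for n in D}
print(onz(D['top'],(328.9,239.3),.022))
overlay(D['top'],I['top'],p,.2,(270,150),(230,170),3.4,'o_top1.png',pan)
overlay(D['side'],I['side'],p,.2,(220,200),(270,200),2.9,'o_side1.png',pan)
E
```

```text
[ 0.51412869 -0.02853283  0.022     ]
```

View pics/o_top1.png

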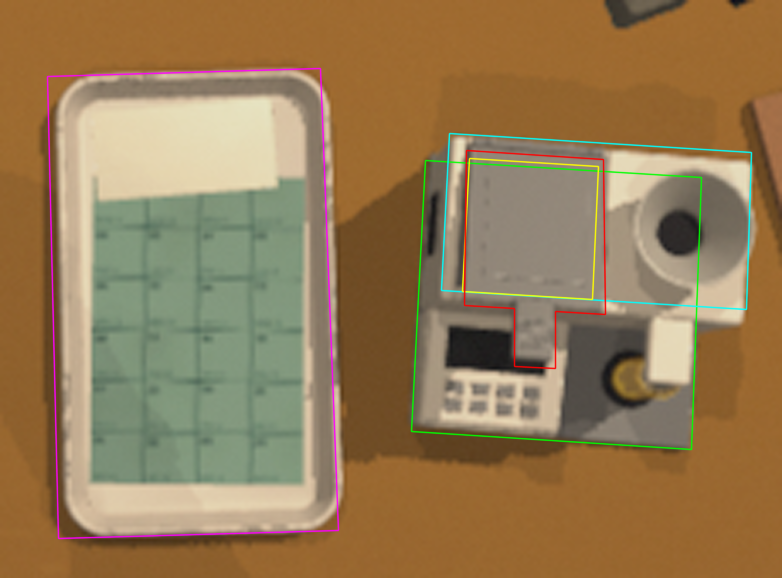

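View pics/o_side1.png

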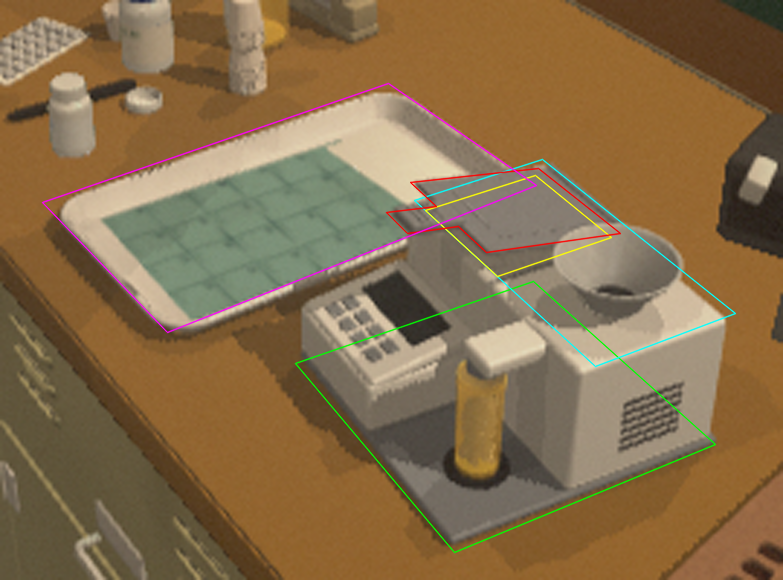

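```bash
cat > fit2.py <<'E'
from ov import *
from scipy.optimize import least_squares
np.set_printoptions(precision=4,suppress=True)
D={n:snap(n,'tmp.png') for n in('top','side')}
I={n:D[n]['color'][:,:,::-1].copy() for n in D}
obs=[('top',(472.9,281.5),(-.113,-.115,.003)),('top',(392.1,276.5),(-.113,.115,.003)),('side',(374.1,388.3),(-.113,-.115,.0)),('side',(466.9,352.1),(.113,-.115,.0)),
('side',(470.7,310.3),(.113,-.115,.118)),('top',(402.4,190.3),(.113,.115,.118)),('top',(490.6,195.6),(.113,-.115,.118))]
f=lambda p:np.concatenate([proj(D[n],C(p,P))-np.array(u) for n,u,P in obs])
r=least_squares(f,[.44,-.22,0],loss='soft_l1');print(r.x,np.degrees(r.x[2]));print(f(r.x).reshape(-1,2))
p=r.x
pan=(.516,-.026,.007)
for a in(.1,.15,.2,.25): print(a,proj(D['side'],C(p,(.1-.166*np.cos(a),.05,.123+.166*np.sin(a)))))
overlay(D['top'],I['top'],p,.15,(270,150),(230,170),3.4,'o_top2.png',pan)
overlay(D['side'],I['side'],p,.15,(220,200),(270,200),2.9,'o_side2.png',pan)
E
python3 fit2.py
```

```text
[ 0.5095 -0.3231 -0.0899] -5.152691813819717
[[-0.0576  1.0686]
 [-1.6151  0.2871]
 [ 0.6262  1.9549]
 [-1.4831  1.2406]
 [ 1.5632 -1.3482]
 [-0.5216 -0.9468]
 [ 0.0913 -0.0943]]
0.1 [354.4196 283.1918]
0.15 [354.9093 279.8212]
0.2 [355.5718 276.4   ]
0.25 [356.4066 272.9379]
```

View pics/o_top2.png

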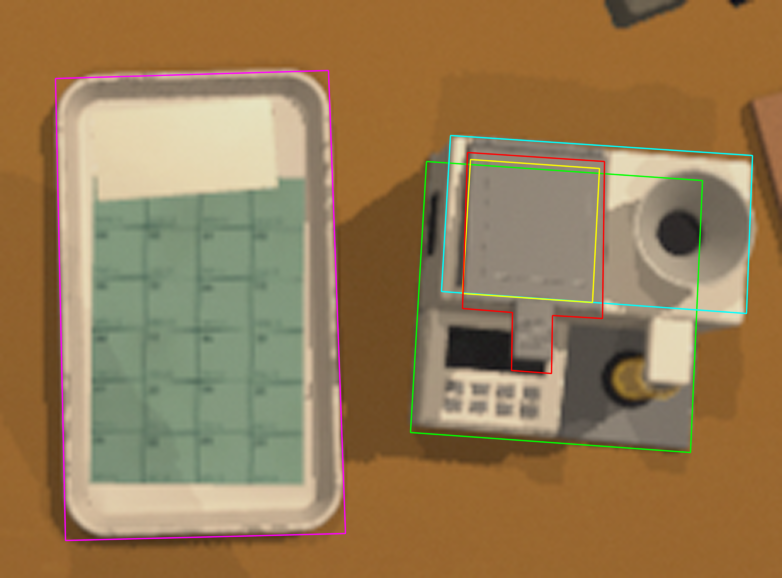

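View pics/o_side2.png

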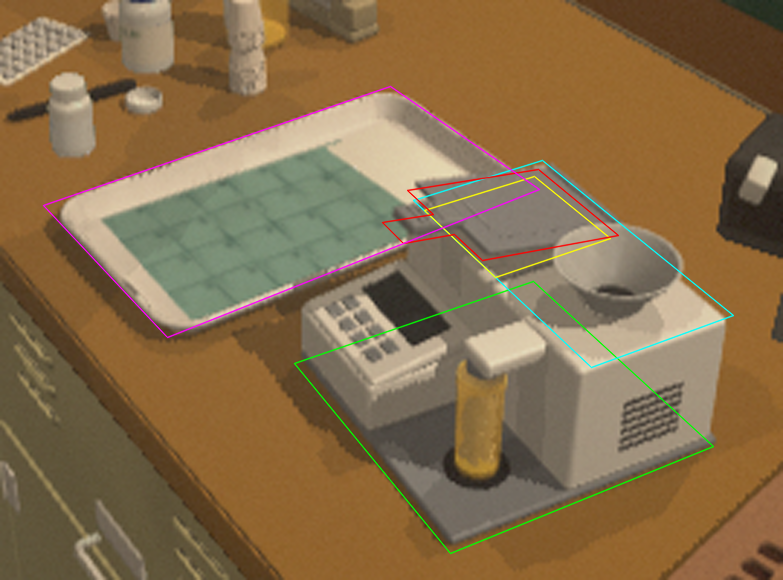

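Run:
```python
from ov import *
from scipy.spatial.transform import Rotation as R
np.set_printoptions(precision=4,suppress=True)
o=bot.get_obs();q=o['tool_rot'];print(o['t']);M=R.from_quat([q[1],q[2],q[3],q[0]]).as_matrix();print(M)
print('yaw of y axis',np.degrees(np.arctan2(M[1,1],M[0,1])))
D={n:bot.read_camera(n) for n in('top','side')}
print('shelf corner',tri([ray(D['top'],(135,117)),ray(D['side'],(318,123))]))
print('upper shelf',onz(D['top'],(430,117),.35),onz(D['top'],(430,78),.6))
p=(.5115,-.322,-.086)
for a in(.2,.25): print(C(p,(.1-.148*np.cos(a),.05,.123+.148*np.sin(a))),C(p,(.1,.05,.123)))
I={n:D[n]['color'][:,:,::-1].copy() for n in D}
overlay(D['top'],I['top'],p,.23,(380,170),(120,120),5,'o_top3.png')
overlay(D['side'],I['side'],p,.23,(310,230),(170,170),4,'o_side3.png')
```

```text
1.3
[[-0.9702  0.2424  0.    ]
 [ 0.2424  0.9702 -0.    ]
 [-0.     -0.     -1.    ]]
yaw of y axis 75.97076737911097
shelf corner [0.8031 0.4331 0.2198]
upper shelf [ 0.7442 -0.2438  0.35  ] [ 0.7234 -0.1871  0.6   ]
[ 0.4709 -0.2683  0.1524] [ 0.6154 -0.2808  0.123 ]
[ 0.4726 -0.2685  0.1596] [ 0.6154 -0.2808  0.123 ]
```

View pics/o_top3.png

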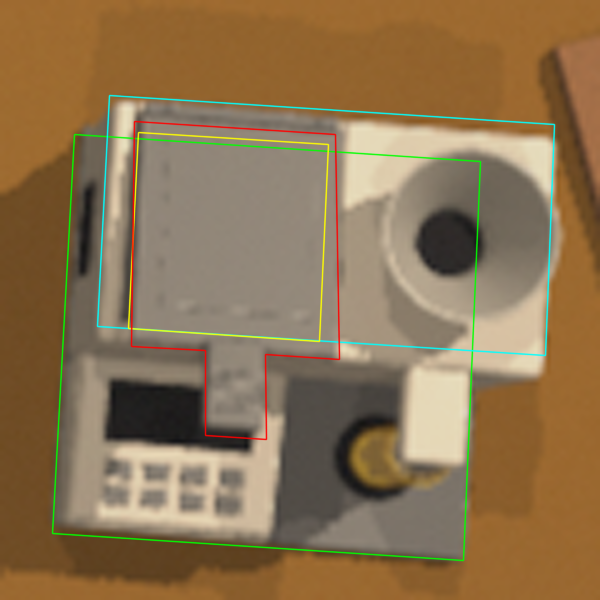

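View pics/o_side3.png

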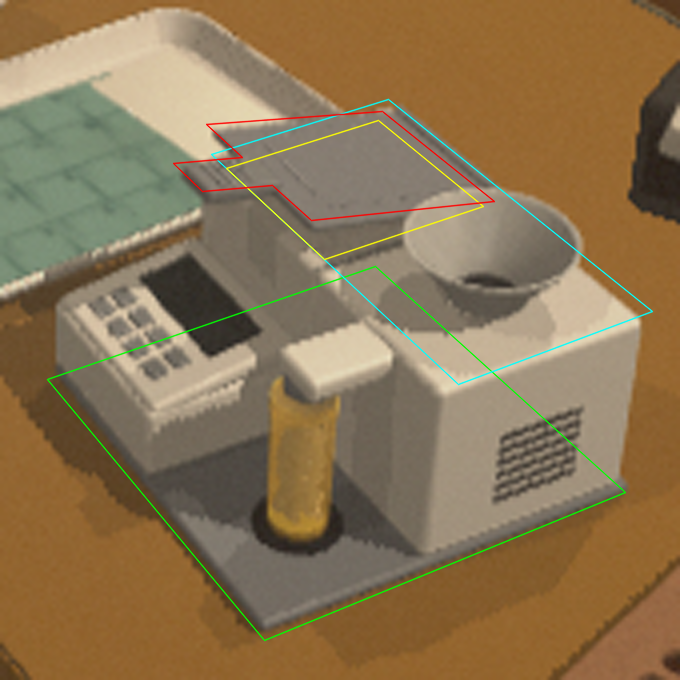

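>>> step_arm:
  increments:
    - [0.19,-0.13,0.1,0,0,9.1,-0.4]
    - [0.19,-0.13,0.1,0,0,9.1,-0.4]
    - [0.19,-0.13,0.1,0,0,9.1,-0.4]
    - [0.19,-0.13,0.1,0,0,9.1,-0.4]
    - [0.19,-0.13,0.1,0,0,9.1,-0.4]
    - [0.19,-0.13,0.1,0,0,9.1,-0.4]
    - [0.336,-0.405,0.12,0,0,9.1,-0.4]
    - [0.336,-0.405,0.12,0,0,9.1,-0.4]
    - [0.336,-0.405,0.12,0,0,9.1,-0.4]
    - [0.336,-0.405,0.12,0,0,9.1,-0.4]

```text
t: 2.23
eef_pos: [0.4318, 0.3767, 0.3421]
tool_rot: [0.0, 0.043, 0.999, 0.0]
contact_force: [1.3, 0.1, 0.6]
gripper_width: 0.703
```

>>> step_arm:
  increments:
    - [0.07,-0.375,0.01,0,0,0,-0.4]
    - [0.07,-0.375,0.01,0,0,0,-0.4]
    - [0.07,-0.375,0.01,0,0,0,-0.4]
    - [0.07,-0.375,0.01,0,0,0,-0.4]
    - [0.07,-0.375,0.01,0,0,0,-0.4]
    - [0.07,-0.375,0.01,0,0,0,-0.4]
    - [0.07,-0.375,0.01,0,0,0,-0.4]
    - [0.07,-0.375,0.01,0,0,0,-0.4]
    - [0.07,-0.375,0.01,0,0,0,-0.4]
    - [0.07,-0.375,0.01,0,0,0,-0.4]

```text
t: 3.07
eef_pos: [0.5015, -0.0048, 0.3527]
tool_rot: [0.001, 0.048, 0.999, -0.001]
contact_force: [-0.8, 0.5, 0.3]
gripper_width: 0.7
```

>>> step_arm:
  increments:
    - [-0.02,-0.26,-0.09,0,0,0,-0.4]
    - [-0.02,-0.26,-0.09,0,0,0,-0.4]
    - [-0.02,-0.26,-0.09,0,0,0,-0.4]
    - [-0.02,-0.26,-0.09,0,0,0,-0.4]
    - [-0.02,-0.26,-0.09,0,0,0,-0.4]
    - [-0.02,-0.26,-0.09,0,0,0,-0.4]
    - [-0.02,-0.26,-0.09,0,0,0,-0.4]
    - [-0.02,-0.26,-0.09,0,0,0,-0.4]
    - [-0.02,-0.26,-0.09,0,0,0,-0.4]
    - [-0.02,-0.26,-0.09,0,0,0,-0.4]

```text
t: 3.9
eef_pos: [0.4815, -0.2554, 0.2619]
tool_rot: [0.0, 0.043, 0.999, 0.0]
contact_force: [-0.4, -0.4, 0.2]
gripper_width: 0.702
```

```bash
cat > look.py <<'E'
import sys
from ov import *
np.set_printoptions(precision=4,suppress=True)
tag=sys.argv[1]
o=bot.get_obs();print(o['t'],o['eef_pos'],o['tool_rot'],o['q'],o['contact_force'],o['gripper_width'])
for n,(x,y,w,h) in {'top':(370,140,130,150),'side':(300,150,200,250)}.items():
    if len(sys.argv)>2: x,y,w,h=0,0,640,480
    d=bot.read_camera(n);s=min(600/h,800/w,4);a=d['color'][y:y+h,x:x+w,::-1]
    print(n,'tcp px',proj(d,o['eef_pos']),'crop',(x,y,s))
    cv2.imwrite(f'pics/{tag}_{n}.png',cv2.resize(a,None,fx=s,fy=s,interpolation=cv2.INTER_CUBIC))
    for t in('flap_tab','filter_lug'):
        for r in bot.place_of(t,n)[:1]: print(t,px(0,r['location']),round(r['conf'],2))
E
python3 look.py a
```

```text
3.9 [ 0.4815 -0.2554  0.2619] [0.     0.0426 0.9991 0.0003] [-0.1246  0.2574  0.6036  1.8635 -0.1661  1.0707  2.0293] [-0.4305 -0.3965  0.2031] 0.7018515605958467
top tcp px [430.7857 243.2725] crop (370, 140, 4.0)
flap_tab [425.984 248.208] 0.95
side tcp px [364.9396 225.7074] crop (300, 150, 2.4)
flap_tab [366.208 273.984] 0.67
filter_lug [401.472 283.488] 0.49
```

View pics/a_side.png

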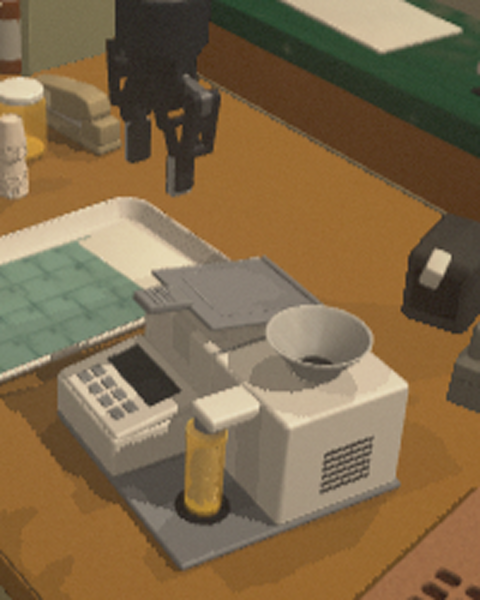

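View pics/a_top.png

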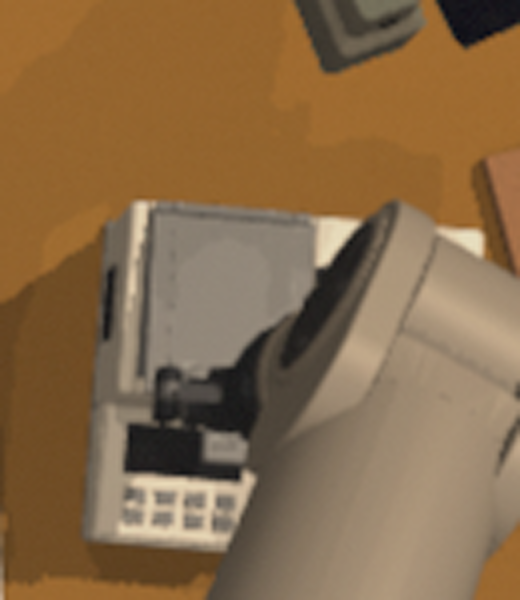

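>>> step_arm:
  increments:
    - [-0.008,-0.01,-0.02,0,0,0,-0.4]
    - [-0.008,-0.01,-0.05,0,0,0,-0.4]
    - [-0.008,-0.01,-0.07,0,0,0,-0.4]
    - [-0.008,-0.01,-0.07,0,0,0,-0.4]
    - [-0.008,-0.01,-0.07,0,0,0,-0.4]

```text
t: 4.62
eef_pos: [0.4727, -0.2659, 0.1915]
tool_rot: [-0.001, 0.043, 0.999, 0.0]
contact_force: [0.4, -0.1, 1.0]
gripper_width: 0.702
```

```bash
python3 - <<'E'
from h import *
np.set_printoptions(precision=4,suppress=True)
d={n:bot.read_camera(n) for n in('top','side')}
print(tri([ray(d['top'],(426,248.2)),ray(d['side'],(366.2,274))]))
print(tri([ray(d['top'],(426,248.2)),ray(d['side'],(366.1,275.9))]))
E
python3 look.py b
```

```text
[ 0.4775 -0.2684  0.1525]
[ 0.4774 -0.2691  0.1482]
4.7167 [ 0.474  -0.2666  0.1932] [ 0.001   0.0428  0.9991 -0.0003] [-0.0711  0.3384  0.5828  1.9419 -0.2312  0.9249  2.1108] [ 0.1051 -0.1526  0.4386] 0.7018297353421199
top tcp px [429.149  248.3115] crop (370, 140, 4.0)
flap_tab [425.6  244.08] 0.61
side tcp px [364.4214 257.8838] crop (300, 150, 2.4)
flap_tab [366.912 276.912] 0.8
filter_lug [400.384 283.392] 0.43
```

View pics/b_side.png

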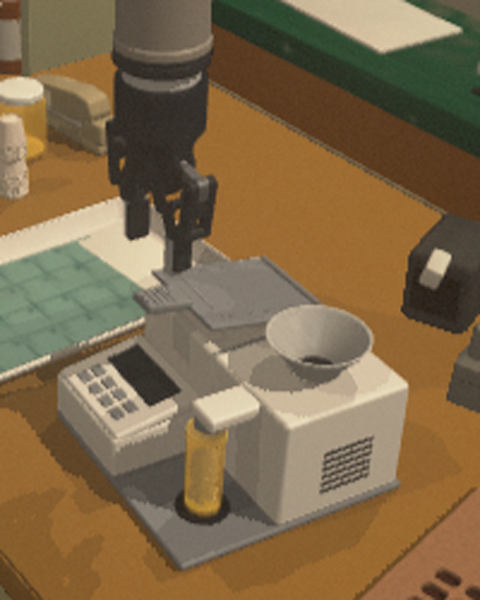

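>>> step_arm:
  increments:
    - [0.001,-0.002,-0.02,0,0,0,-0.4]
    - [0.001,-0.002,-0.04,0,0,0,-0.4]
    - [0.001,-0.002,-0.057,0,0,0,-0.4]
    - [0.001,-0.002,-0.057,0,0,0,-0.4]
    - [0.001,-0.002,-0.057,0,0,0,-0.4]
  force: 20

```text
t: 5.43
eef_pos: [0.4736, -0.2683, 0.1346]
tool_rot: [-0.001, 0.043, 0.999, 0.0]
contact_force: [-0.3, -0.6, 0.5]
gripper_width: 0.699
```

```bash
python3 look.py c
```

```text
5.4333 [ 0.4736 -0.2683  0.1346] [-0.0008  0.043   0.9991  0.0001] [-0.0268  0.4237  0.543   1.9863 -0.2969  0.8107  2.1688] [-0.2594 -0.6483  0.5182] 0.6985599311985615
top tcp px [424.6648 249.8618] crop (370, 140, 4.0)
flap_tab [425.472 246.912] 0.91
side tcp px [364.0467 281.6255] crop (300, 150, 2.4)
flap_tab [367.104 276.096] 0.82
filter_lug [401.408 283.392] 0.64
```

View pics/c_side.png

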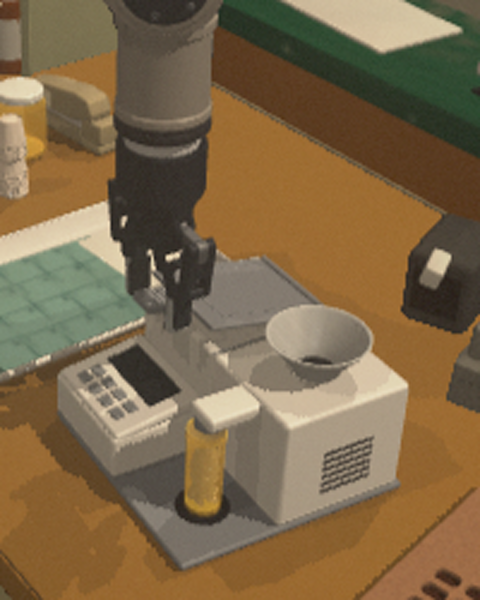

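>>> step_arm:
  increments:
    - [0,0,0,0,0,0,1]
    - [0,0,0,0,0,0,1]
    - [0,0,0,0,0,0,1]
    - [0,0,0,0,0,0,1]
    - [0,0,0,0,0,0,1]
    - [0,0,0,0,0,0,1]
  force: 25

```text
t: 6.23
eef_pos: [0.474, -0.2689, 0.1349]
tool_rot: [0.0, 0.043, 0.999, -0.0]
contact_force: [1.5, -2.0, 0.4]
gripper_width: 0.345
```

Run:
```python
from ov import *
p=(.5125,-.322,-.086)
c,s=np.cos(p[2]),np.sin(p[2])
a0=.21;r=.146
P0=np.array([-r*np.cos(a0),r*np.sin(a0)])
for a in np.arange(a0,1.91,.1):
    dx=-r*np.cos(a)-P0[0];dz=r*np.sin(a)-P0[1]
    print(round(a,2),np.round([dx*c,dx*s,dz],4))
```

```text
0.21 [ 0. -0.  0.]
0.31 [ 0.0037 -0.0003  0.0141]
0.41 [ 0.0089 -0.0008  0.0278]
0.51 [ 0.0153 -0.0013  0.0408]
0.61 [ 0.023  -0.002   0.0532]
0.71 [ 0.032  -0.0028  0.0647]
0.81 [ 0.042  -0.0036  0.0753]
0.91 [ 0.053  -0.0046  0.0848]
1.01 [ 0.0649 -0.0056  0.0932]
1.11 [ 0.0776 -0.0067  0.1003]
1.21 [ 0.0909 -0.0078  0.1062]
1.31 [ 0.1048 -0.009   0.1106]
1.41 [ 0.119  -0.0103  0.1137]
1.51 [ 0.1334 -0.0115  0.1153]
1.61 [ 0.148  -0.0128  0.1155]
1.71 [ 0.1624 -0.014   0.1142]
1.81 [ 0.1767 -0.0152  0.1114]
```

>>> step_arm:
  increments:
    - [0.002,0,0.007,0,0,0,1]
    - [0.004,0,0.014,0,0,0,1]
    - [0.006,-0.001,0.021,0,0,0,1]
    - [0.009,-0.001,0.028,0,0,0,1]
    - [0.012,-0.001,0.034,0,0,0,1]
    - [0.015,-0.001,0.041,0,0,0,1]
    - [0.019,-0.002,0.047,0,0,0,1]
    - [0.023,-0.002,0.053,0,0,0,1]
    - [0.027,-0.002,0.059,0,0,0,1]
    - [0.032,-0.003,0.065,0,0,0,1]

```text
t: 7.07
eef_pos: [0.5054, -0.2722, 0.2004]
tool_rot: [-0.001, 0.043, 0.999, -0.0]
contact_force: [-2.1, -4.7, -3.0]
gripper_width: 0.346
```

```bash
python3 look.py d
```

```text
7.0667 [ 0.5054 -0.2722  0.2004] [-0.0006  0.0434  0.9991 -0.0005] [-0.0648  0.3839  0.5776  1.8636 -0.2494  0.9671  2.1065] [-2.0681 -4.6678 -3.0037] 0.3455443764656785
top tcp px [431.6469 234.9894] crop (370, 140, 4.0)
flap_tab [432.576 228.624] 0.82
side tcp px [378.2994 251.6321] crop (300, 150, 2.4)
flap_tab [382.528 242.784] 0.86
filter_lug [399.104 286.512] 0.64
```

View pics/d_side.png

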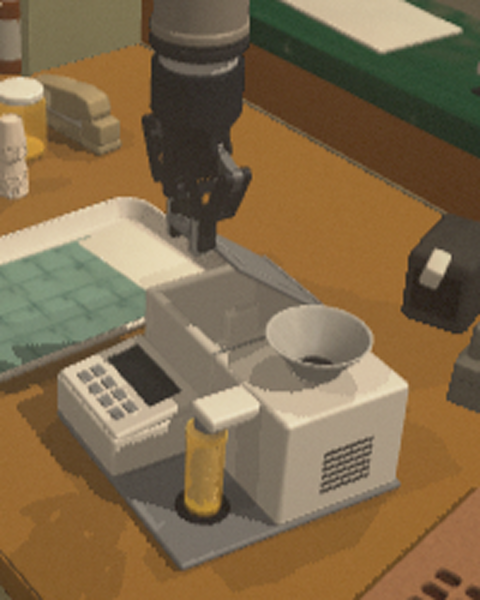

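>>> step_arm:
  increments:
    - [0.007,-0.001,0.0075,0,0,0,1]
    - [0.0145,-0.001,0.0145,0,0,0,1]
    - [0.022,-0.002,0.021,0,0,0,1]
    - [0.0305,-0.003,0.027,0,0,0,1]
    - [0.039,-0.004,0.0325,0,0,0,1]
    - [0.048,-0.005,0.037,0,0,0,1]
    - [0.0575,-0.006,0.041,0,0,0,1]
    - [0.067,-0.007,0.0445,0,0,0,1]
    - [0.077,-0.008,0.047,0,0,0,1]
    - [0.087,-0.009,0.049,0,0,0,1]

```text
t: 8.2
eef_pos: [0.5924, -0.2815, 0.2502]
tool_rot: [-0.001, 0.043, 0.999, -0.001]
contact_force: [-5.0, -5.1, 3.2]
gripper_width: 0.346
```

```bash
python3 look.py e
```

```text
8.2 [ 0.5924 -0.2815  0.2502] [-0.0008  0.0432  0.9991 -0.0005] [-0.0544  0.4761  0.5726  1.6121 -0.2755  1.1364  2.0689] [-4.9512 -5.0627  3.1982] 0.3456878585929502
top tcp px [439.1379 195.4519] crop (370, 140, 4.0)
flap_tab [243.712 208.416] 0.22
filter_lug [423.68  213.504] 0.59
side tcp px [415.0321 221.106 ] crop (300, 150, 2.4)
flap_tab [412.608 214.32 ] 0.59
filter_lug [398.976 283.824] 0.49
```

View pics/e_side.png

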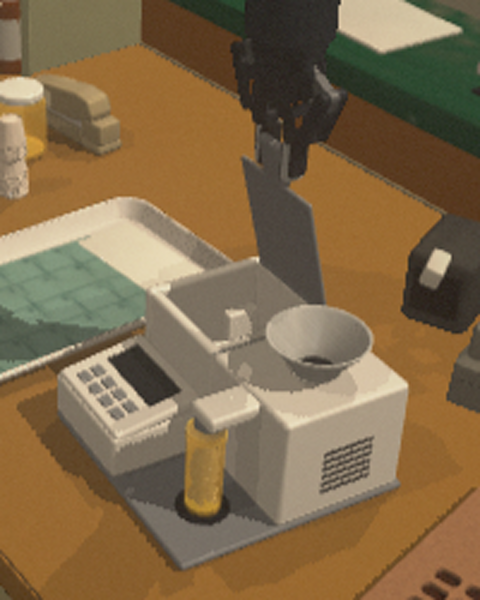

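Run:
```python
from h import *
d={n:bot.read_camera(n) for n in('top','side')}
for a,b in (((70,78),(310,48)),((66,78),(308,44)),((137,117),(318,122))): 
    P=tri([ray(d['top'],a),ray(d['side'],b)]);print(P,proj(d['top'],P),proj(d['side'],P))
for z in(.4,.5,.6,.7): print(z,onz(d['top'],(440,77),z))
```

```text
[0.80302776 0.4701438  0.44568295] [70.11204455 77.78228233] [309.8465982   48.02226091]
[0.79742721 0.47131685 0.457972  ] [66.02151948 77.95815867] [307.97078352  44.00417252]
[0.80009554 0.42640115 0.22574121] [137.01022688 116.98042647] [317.98361694 122.00225812]
0.4 [ 0.80994609 -0.25543952  0.4       ]
0.5 [ 0.76733513 -0.22927533  0.5       ]
0.6 [ 0.72472416 -0.20311114  0.6       ]
0.7 [ 0.6821132  -0.17694695  0.7       ]
```

```bash
python3 look.py f full
```

```text
8.6 [ 0.5933 -0.2816  0.2503] [ 0.0007  0.0429  0.9991 -0.001 ] [-0.0546  0.4758  0.5722  1.6122 -0.2759  1.1335  2.0693] [-1.3919 -4.668   1.7179] 0.34456207070365924
top tcp px [439.169  195.0342] crop (0, 0, 1.25)
filter_lug [424.384 215.52 ] 0.73
side tcp px [415.4164 220.9721] crop (0, 0, 1.25)
filter_lug [400.704 284.784] 0.69
```

View pics/f_side.png

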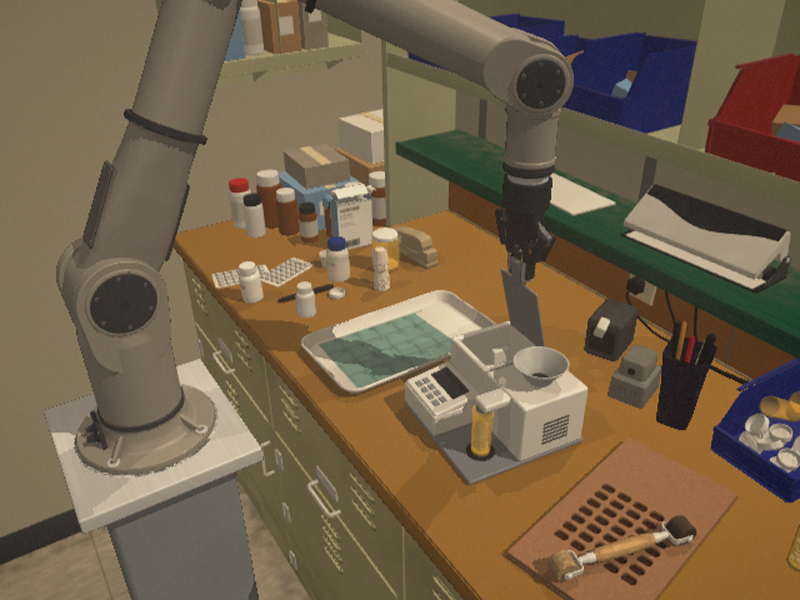

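View pics/f_top.png

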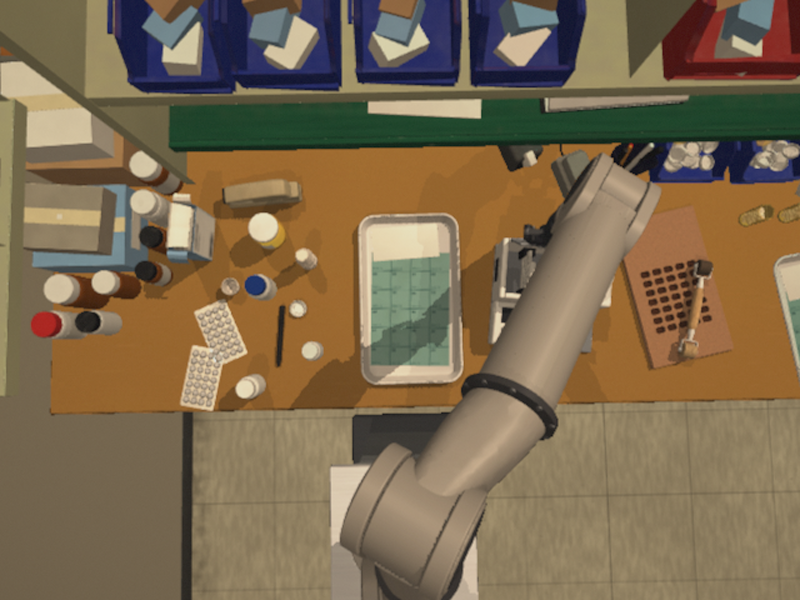

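>>> step_arm:
  increments:
    - [0.008,-0.002,0.001,0,0,0,1]
    - [0.016,-0.003,0.0015,0,0,0,1]
    - [0.024,-0.003,0.0015,0,0,0,1]
    - [0.032,-0.004,0.0012,0,0,0,1]
    - [0.04,-0.005,0.001,0,0,0,1]
    - [0.048,-0.005,-0.001,0,0,0,1]
    - [0.056,-0.006,-0.002,0,0,0,1]
    - [0.062,-0.006,-0.0035,0,0,0,1]
    - [0.067,-0.007,-0.0045,0,0,0,1]
    - [0.067,-0.007,-0.0045,0,0,0,1]

```text
t: 9.73
eef_pos: [0.6611, -0.2889, 0.2459]
tool_rot: [0.001, 0.043, 0.999, -0.001]
contact_force: [-0.7, -5.7, 4.7]
gripper_width: 0.347
```

```bash
python3 look.py g
```

```text
9.7333 [ 0.6611 -0.2889  0.2459] [ 0.0009  0.0428  0.9991 -0.0013] [-0.0238  0.5931  0.5528  1.4422 -0.3192  1.1938  2.0545] [-0.7012 -5.7421  4.6584] 0.3470766071591187
top tcp px [440.6834 166.4737] crop (370, 140, 4.0)
side tcp px [441.8227 215.5597] crop (300, 150, 2.4)
flap_tab [443.712 207.984] 0.88
filter_lug [402.816 284.688] 0.72
```

View pics/g_side.png

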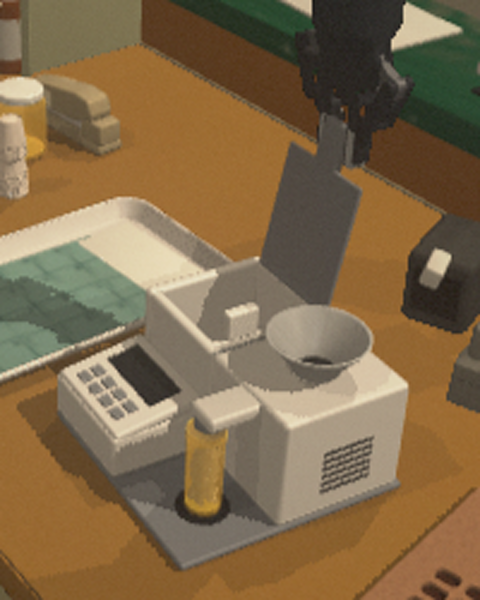

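>>> step_arm:
  increments:
    - [0,0,0,0,0,0,-0.3]
    - [0,0,0,0,0,0,-0.3]
    - [0,0,0,0,0,0,-0.3]
    - [0,0,0,0,0,0,-0.3]
    - [0,0,0.03,0,0,0,-0.3]
    - [0,0,0.07,0,0,0,-0.3]
    - [0,0,0.1,0,0,0,-0.3]
    - [-0.04,0,0.11,0,0,0,-0.3]
    - [-0.08,0,0.11,0,0,0,-0.3]
    - [-0.1,0,0.11,0,0,0,-0.3]

```text
t: 10.87
eef_pos: [0.5565, -0.2887, 0.3555]
tool_rot: [0.0, 0.044, 0.999, -0.0]
contact_force: [0.3, -0.6, -0.1]
gripper_width: 0.649
```

>>> step_arm:
  increments:
    - [-0.04,0.0,0,0,0,0,-0.3]
    - [-0.08,0.0,0,0,0,0,-0.3]
    - [-0.12,0,0,0,0,0,-0.3]
    - [-0.15,0.0,0,0,0,0,-0.3]
    - [-0.15,0.0,0,0,0,0,-0.3]

```text
t: 11.28
eef_pos: [0.404, -0.2886, 0.3546]
tool_rot: [-0.0, 0.046, 0.999, 0.001]
contact_force: [-0.6, -0.6, -0.4]
gripper_width: 0.646
```

```bash
python3 look.py i
```

```text
11.2833 [ 0.404  -0.2886  0.3546] [-0.0001  0.0457  0.999   0.0015] [-0.1122  0.065   0.6536  1.8367 -0.0442  1.2551  2.0336] [-0.6192 -0.6149 -0.4073] 0.6458842956039639
top tcp px [458.5073 277.3353] crop (370, 140, 4.0)
flap_tab [442.816 164.304] 0.56
filter_lug [423.872 217.296] 0.75
side tcp px [342.9409 200.4933] crop (300, 150, 2.4)
flap_tab [440.192 207.504] 0.86
filter_lug [400.128 283.824] 0.67
```

View pics/i_side.png

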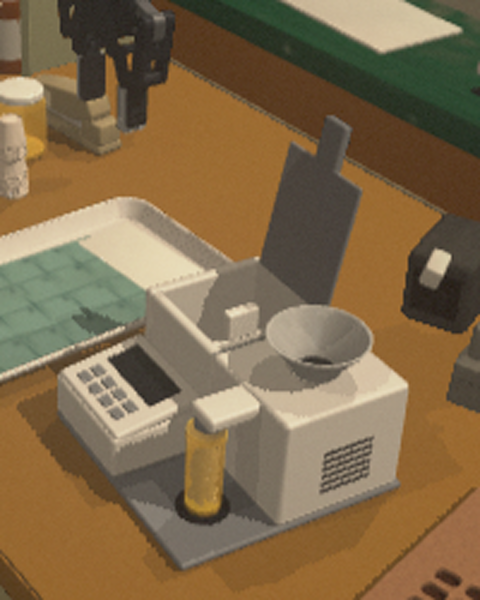

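View pics/i_top.png

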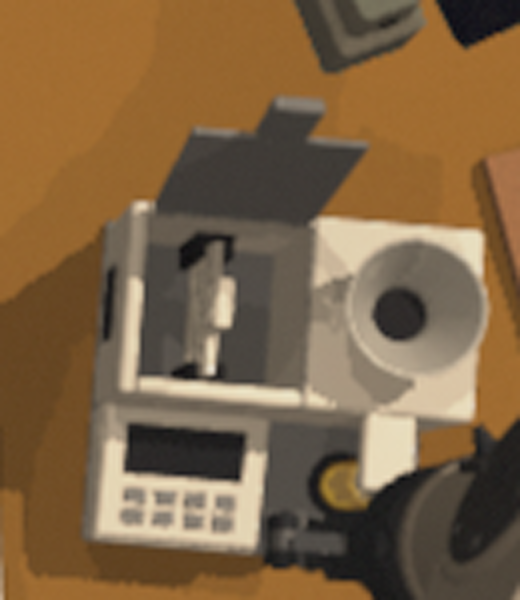

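Run:
```python
from ov import *
np.set_printoptions(precision=4,suppress=True)
d={n:bot.read_camera(n) for n in('top','side')}
print(onz(d['top'],(370+225.5/4-.4,140+302.5/4-.4),.115), onz(d['side'],(300+241/2.4-.3,150+308/2.4-.3),.115))
print('net',onz(d['top'],(424,217),.102),onz(d['top'],(423.9,214.5),.102),onz(d['side'],(400.5,284),.102))
for n,off,size,sc in(('top',(395,185),(70,65),8.5),('side',(355,250),(90,80),7)):
    im=d[n]['color'][:,:,::-1].copy()
    overlay(d[n],im,(.5115,-.322,-.086),1.87,off,size,sc,f'j_{n}.png')
    I=cv2.imread(f'pics/j_{n}.png')
    for (a,b,c) in((.1,.0,0),):
        pp=(.5115,-.322,-.086)
        L=[(.044-.017,.05-.006),(.044+.017,.05-.006),(.044+.017,.05+.006),(.044-.017,.05+.006)]
        for i in range(4): seg(I,d[n],C(pp,(*L[i],.115)),C(pp,(*L[(i+1)%4],.115)),(255,0,255),sc,np.array(off))
    cv2.imwrite(f'pics/j_{n}.png',I)
```

```text
[ 0.5641 -0.2792  0.115 ] [ 0.5646 -0.2786  0.115 ]
net [ 0.5612 -0.2767  0.102 ] [ 0.5678 -0.2767  0.102 ] [ 0.5632 -0.2828  0.102 ]
```

View pics/j_top.png

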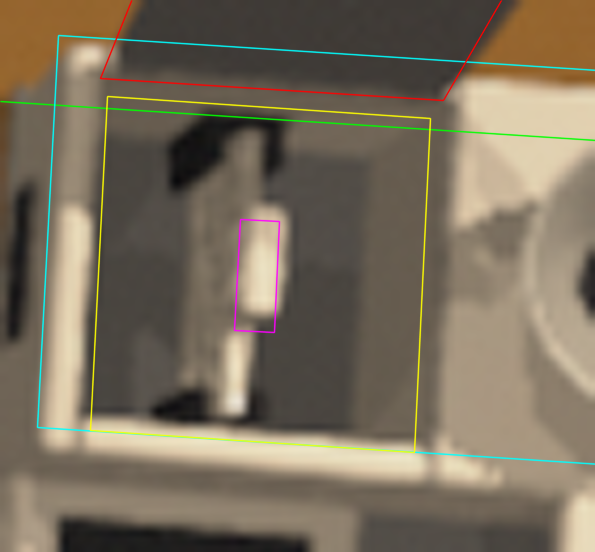

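View pics/j_side.png

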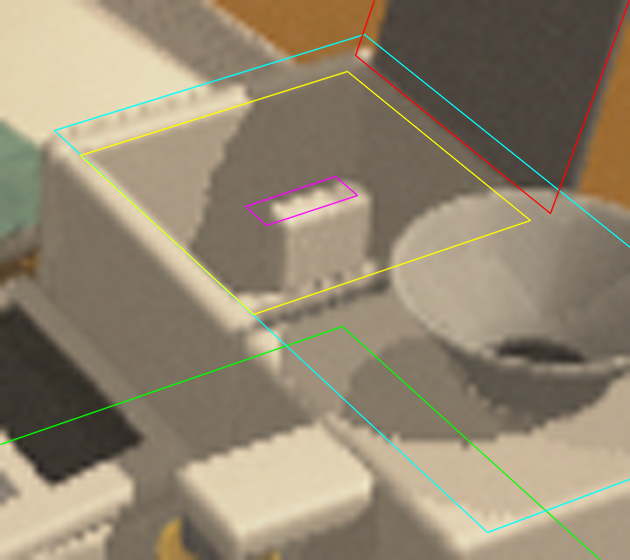

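>>> step_arm:
  increments:
    - [0.04,0.003,-0.01,0,0,0,0.18]
    - [0.08,0.006,-0.04,0,0,0,0.18]
    - [0.12,0.01,-0.08,0,0,0,0.18]
    - [0.16,0.01,-0.11,0,0,0,0.18]
    - [0.16,0.01,-0.145,0,0,0,0.18]
    - [0.16,0.01,-0.18,0,0,0,0.18]
    - [0.16,0.01,-0.19,0,0,0,0.18]
    - [0.16,0.01,-0.19,0,0,0,0.18]
    - [0.16,0.01,-0.19,0,0,0,0.18]

```text
t: 12.43
eef_pos: [0.5697, -0.2772, 0.1631]
tool_rot: [-0.002, 0.043, 0.999, 0.0]
contact_force: [0.7, -0.5, 0.9]
gripper_width: 0.409
```

```bash
python3 look.py k
```

```text
12.4333 [ 0.5697 -0.2772  0.1631] [-0.0016  0.0428  0.9991  0.0001] [-0.0396  0.529   0.5476  1.7499 -0.3256  0.9576  2.1228] [ 0.7478 -0.4955  0.9219] 0.40944257455128724
top tcp px [429.2371 210.4987] crop (370, 140, 4.0)
flap_tab [445.184 166.608] 0.66
filter_lug [215.168 186.288] 0.61
side tcp px [402.7915 258.5827] crop (300, 150, 2.4)
flap_tab [441.728 207.408] 0.71
filter_lug [399.872 284.496] 0.63
```

View pics/k_side.png

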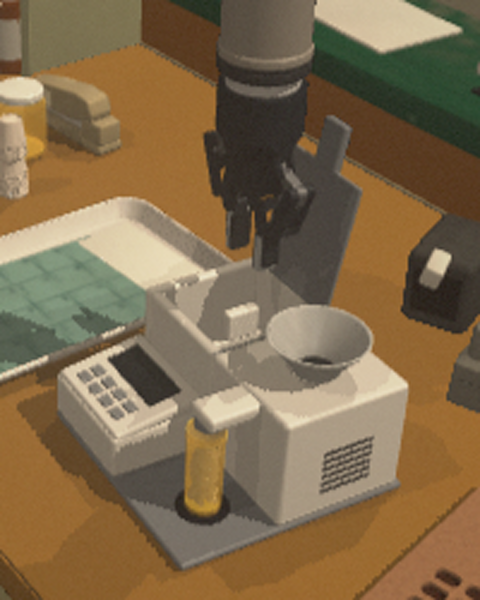

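View pics/k_top.png

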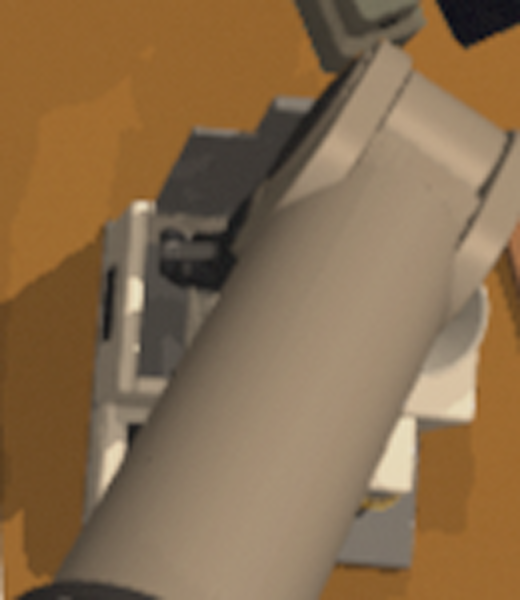

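>>> step_arm:
  increments:
    - [-0.006,-0.002,-0.02,0,0,0,0.18]
    - [-0.006,-0.002,-0.036,0,0,0,0.18]
    - [-0.006,-0.002,-0.036,0,0,0,0.18]
    - [-0.006,-0.002,-0.036,0,0,0,0.18]

```text
t: 13.07
eef_pos: [0.564, -0.2792, 0.1287]
tool_rot: [-0.0, 0.043, 0.999, 0.0]
contact_force: [0.2, 0.2, 0.4]
gripper_width: 0.41
```

```bash
python3 look.py l
python3 - <<'E'
import cv2
from h import *
a=bot.read_camera('side')['color'][220:310,350:450,::-1];cv2.imwrite('pics/l_c.png',cv2.resize(a,None,fx=6,fy=6,interpolation=cv2.INTER_CUBIC))
E
```

```text
13.0667 [ 0.564  -0.2792  0.1287] [-0.0001  0.043   0.9991  0.0002] [-0.0185  0.5616  0.5262  1.787  -0.3524  0.8878  2.1513] [0.1919 0.1737 0.3817] 0.41049222832385845
top tcp px [427.131  214.5892] crop (370, 140, 4.0)
flap_tab [445.376 167.184] 0.93
filter_lug [422.976 214.896] 0.57
side tcp px [400.4054 273.0706] crop (300, 150, 2.4)
flap_tab [439.104 206.112] 0.85
filter_lug [400.192 287.28 ] 0.79
```

View pics/l_c.png

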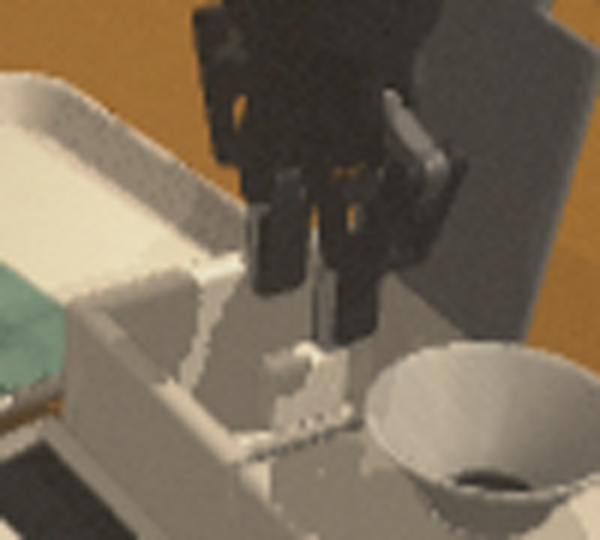

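>>> step_arm:
  increments:
    - [0,0,-0.012,0,0,0,0.18]
    - [0,0,-0.024,0,0,0,0.18]
    - [0,0,-0.036,0,0,0,0.18]
    - [0,0,-0.042,0,0,0,0.18]
    - [0,0,-0.042,0,0,0,0.18]
    - [0,0,-0.042,0,0,0,0.18]

```text
t: 13.92
eef_pos: [0.5635, -0.2793, 0.0854]
tool_rot: [-0.001, 0.043, 0.999, 0.0]
contact_force: [0.1, 0.4, 0.7]
gripper_width: 0.41
```

>>> step_arm:
  increments:
    - [0,0,0,0,0,0,1]
    - [0,0,0,0,0,0,1]
    - [0,0,0,0,0,0,1]
    - [0,0,0,0,0,0,1]
    - [0,0,0,0,0,0,1]
    - [0,0,0,0,0,0,1]
  force: 30

```text
t: 14.42
eef_pos: [0.5644, -0.2795, 0.0868]
tool_rot: [0.0, 0.043, 0.999, -0.0]
contact_force: [-0.3, 0.8, 3.2]
gripper_width: 0.132
```

```bash
python3 look.py m
python3 - <<'E'
import cv2
from h import *
a=bot.read_camera('side')['color'][220:310,350:450,::-1];cv2.imwrite('pics/m_c.png',cv2.resize(a,None,fx=6,fy=6,interpolation=cv2.INTER_CUBIC))
E
```

```text
14.4167 [ 0.5644 -0.2795  0.0868] [ 0.0004  0.043   0.9991 -0.    ] [ 0.005   0.6149  0.4953  1.8099 -0.3874  0.8133  2.1784] [-0.2866  0.7581  3.1978] 0.13225454904753445
top tcp px [423.7667 216.508 ] crop (370, 140, 4.0)
flap_tab [444.096 166.512] 0.59
side tcp px [399.5344 288.7248] crop (300, 150, 2.4)
flap_tab [320.704 271.104] 0.62
filter_lug [400.704 285.408] 0.6
```

View pics/m_c.png

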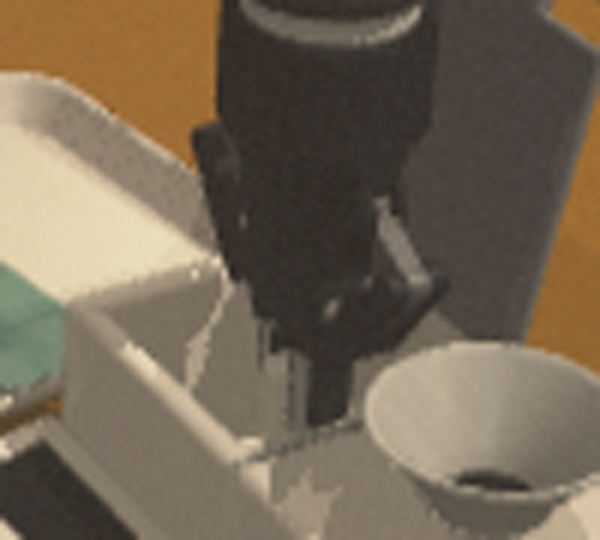

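>>> step_arm:
  increments:
    - [0,0,0.003,0,0,0,1]
    - [0,0,0.007,0,0,0,1]
    - [0,0,0.011,0,0,0,1]
    - [0,0,0.015,0,0,0,1]
    - [0,0,0.019,0,0,0,1]
    - [0,0,0.023,0,0,0,1]
    - [0,0,0.027,0,0,0,1]
    - [0,0,0.03,0,0,0,1]
    - [0,0,0.03,0,0,0,1]
  force: 45

```text
t: 15.52
eef_pos: [0.5644, -0.2795, 0.1171]
tool_rot: [0.001, 0.043, 0.999, -0.0]
contact_force: [0.0, 0.2, -0.8]
gripper_width: 0.133
```

```bash
python3 look.py n
python3 - <<'E'
import cv2
from h import *
a=bot.read_camera('side')['color'][200:310,350:450,::-1];cv2.imwrite('pics/n_c.png',cv2.resize(a,None,fx=5,fy=5,interpolation=cv2.INTER_CUBIC))
E
```

```text
15.5167 [ 0.5644 -0.2795  0.1171] [ 0.0005  0.043   0.9991 -0.0001] [-0.0123  0.5762  0.5183  1.794  -0.3625  0.8661  2.1592] [ 0.0118  0.1799 -0.8068] 0.13297546328063378
top tcp px [426.2612 215.0183] crop (370, 140, 4.0)
flap_tab [447.488 167.424] 0.76
side tcp px [400.3332 277.4676] crop (300, 150, 2.4)
flap_tab [438.592 207.504] 0.67
filter_lug [399.296 273.312] 0.8
```

View pics/n_c.png

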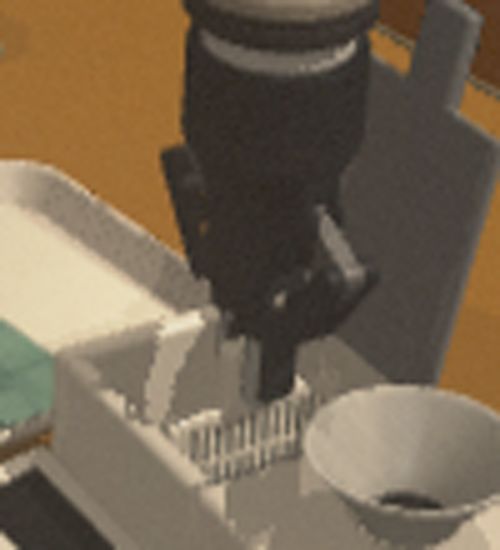

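>>> step_arm:
  increments:
    - [0,0,0.006,0,0,0,1]
    - [0,0,0.014,0,0,0,1]
    - [0,0,0.024,0,0,0,1]
    - [0,0,0.036,0,0,0,1]
    - [0,0,0.05,0,0,0,1]
    - [0,0,0.066,0,0,0,1]
    - [0,0,0.084,0,0,0,1]
    - [0,0,0.102,0,0,0,1]
    - [0,0,0.116,0,0,0,1]
    - [0,0,0.125,0,0,0,1]

```text
t: 16.7
eef_pos: [0.5647, -0.2801, 0.2445]
tool_rot: [0.002, 0.043, 0.999, -0.0]
contact_force: [0.2, -0.4, -0.4]
gripper_width: 0.128
```

```bash
python3 look.py o
```

```text
16.7 [ 0.5647 -0.2801  0.2445] [ 0.0018  0.0432  0.9991 -0.0005] [-0.0705  0.4357  0.592   1.6872 -0.2686  1.0969  2.0854] [ 0.2431 -0.3549 -0.4234] 0.12780994634318757
top tcp px [438.3895 207.7099] crop (370, 140, 4.0)
flap_tab [445.312 166.512] 0.93
filter_lug [440.704 205.392] 0.57
side tcp px [404.1596 226.8448] crop (300, 150, 2.4)
flap_tab [442.496 208.8  ] 0.98
filter_lug [403.392 221.376] 0.92
```

View pics/o_side.png

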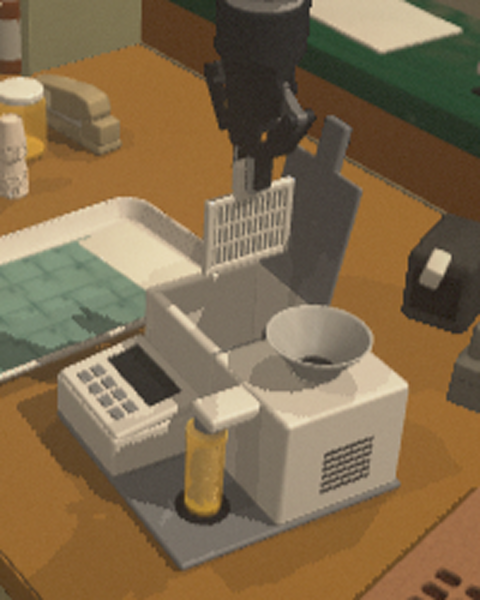

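>>> step_arm:
  increments:
    - [-0.001,0.006,0,0,0,-1,1]
    - [-0.003,0.018,0,0,0,-4,1]
    - [-0.006,0.033,0,0,0,-9,1]
    - [-0.009,0.05,0,0,0,-14,1]
    - [-0.012,0.067,0,0,0,-20,1]
    - [-0.015,0.085,0,0,0,-26,1]
    - [-0.018,0.102,0,0,0,-32,1]
    - [-0.021,0.118,0,0,0,-37,1]
    - [-0.023,0.131,0,0,0,-41,1]
    - [-0.025,0.14,0,0,0,-43,1]

```text
t: 17.83
eef_pos: [0.5384, -0.1375, 0.2402]
tool_rot: [-0.001, 0.407, 0.913, -0.0]
contact_force: [-0.2, 0.5, -0.6]
gripper_width: 0.132
```

```bash
python3 look.py p full
```

```text
17.8333 [ 0.5384 -0.1375  0.2402] [-0.001   0.4071  0.9134 -0.0002] [-0.4711  0.3358  0.7692  1.8705 -0.2683  1.0436  1.1397] [-0.1681  0.5418 -0.6007] 0.1321376032299443
top tcp px [376.8891 220.4411] crop (0, 0, 1.25)
flap_tab [444.096 167.808] 0.74
side tcp px [353.8908 206.0051] crop (0, 0, 1.25)
flap_tab [440.32 209.28] 0.86
filter_lug [356.096 202.08 ] 0.61
```

View pics/p_side.png

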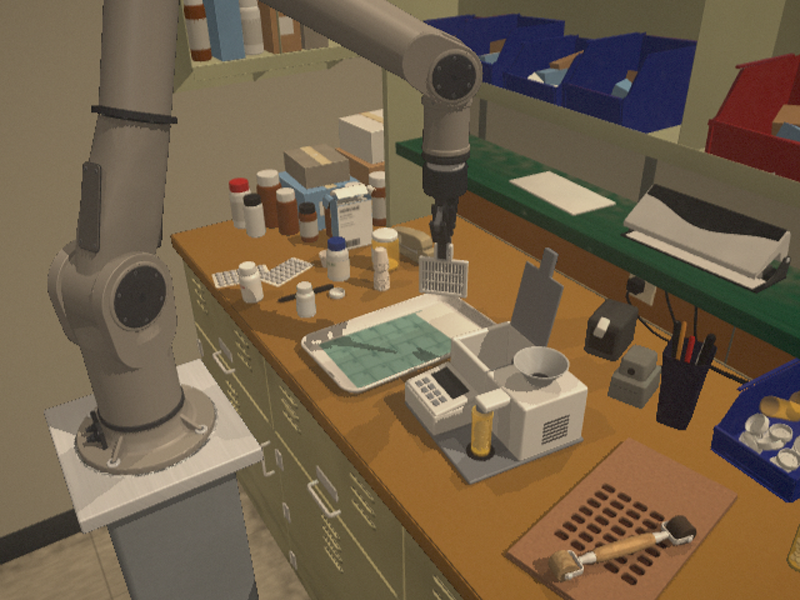

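>>> step_arm:
  increments:
    - [-0.001,0.004,-0.001,0,0,-1.5,1]
    - [-0.003,0.013,-0.004,0,0,-5,1]
    - [-0.006,0.026,-0.009,0,0,-10,1]
    - [-0.009,0.042,-0.015,0,0,-16,1]
    - [-0.012,0.058,-0.022,0,0,-22,1]
    - [-0.015,0.073,-0.029,0,0,-28,1]
    - [-0.018,0.088,-0.035,0,0,-33,1]
    - [-0.02,0.099,-0.04,0,0,-38,1]
    - [-0.022,0.107,-0.044,0,0,-41,1]
    - [-0.022,0.11,-0.045,0,0,-41.5,1]

```text
t: 18.97
eef_pos: [0.5165, -0.0287, 0.1955]
tool_rot: [-0.0, 0.704, 0.71, -0.001]
contact_force: [0.2, -0.1, -0.6]
gripper_width: 0.132
```

>>> step_arm:
  increments:
    - [0,0,0,0,0,0,1]
    - [0,0,0,0,0,0,1]
    - [0,0,0,0,0,0,1]

```text
t: 19.22
eef_pos: [0.5174, -0.0305, 0.1967]
tool_rot: [0.0, 0.704, 0.711, 0.0]
contact_force: [-0.7, 0.6, -0.5]
gripper_width: 0.132
```

```bash
python3 look.py r full
python3 - <<'E'
from ov import *
d={n:bot.read_camera(n) for n in('top','side')}
for n in d:
    for t in('pan_mid','filter_mid','filter_plate','tablet_bottle','salve_jar','paper_cups'):
        for r in bot.place_of(t,n)[:1]: print(n,t,px(0,r['location']),round(r['conf'],2))
o=bot.get_obs();e=o['eef_pos']
pan=(.516,-.027,.007)
# expected plate outline
for n in d:
    off,size,s=((260,140),(160,170),3.5) if n=='top' else ((220,150),(200,150),4)
    overlay(d[n],d[n]['color'][:,:,::-1].copy(),(.5135,-.3235,-.086),1.87,off,size,s,f's_{n}.png',pan)
    I=cv2.imread(f'pics/s_{n}.png');b=e[2]-.0768
    pl=(e[0],e[1],.007);L=[(-.045,b),(.045,b),(.045,b+.075),(-.045,b+.075)]
    for i in range(4):
        A,B=[C(pl,(0,q[0],q[1])) for q in(L[i],L[(i+1)%4])]; seg(I,d[n],A,B,(0,0,255),s,np.array(off))
    cv2.imwrite(f'pics/s_{n}.png',I)
E
```

```text
19.2167 [ 0.5174 -0.0305  0.1967] [0.0004 0.7036 0.7106 0.0002] [-0.7937  0.3624  0.9182  2.0068 -0.3564  0.9388  0.3179] [-0.695   0.6296 -0.5281] 0.13217084265423049
top tcp px [330.6173 232.1643] crop (0, 0, 1.25)
flap_tab [443.904 164.4  ] 0.75
side tcp px [320.6119 207.5942] crop (0, 0, 1.25)
flap_tab [440.   210.48] 0.77
filter_lug [319.872 204.096] 0.83
top tablet_bottle [202.496 306.48 ] 0.8
top salve_jar [217.6   186.912] 0.91
top paper_cups [246.016 208.608] 0.64
side pan_mid [317.696 271.008] 0.75
side filter_mid [319.872 217.2  ] 0.68
side filter_plate [322.304 235.008] 0.9
side tablet_bottle [198.784 238.512] 0.78
side salve_jar [307.584 215.088] 0.52
side paper_cups [305.728 230.688] 0.84
```

View pics/s_side.png

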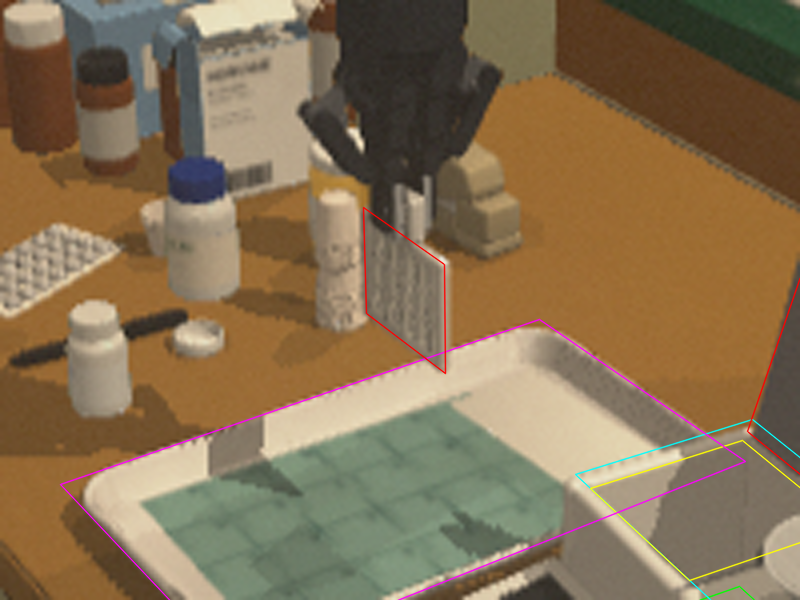

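View pics/r_side.png

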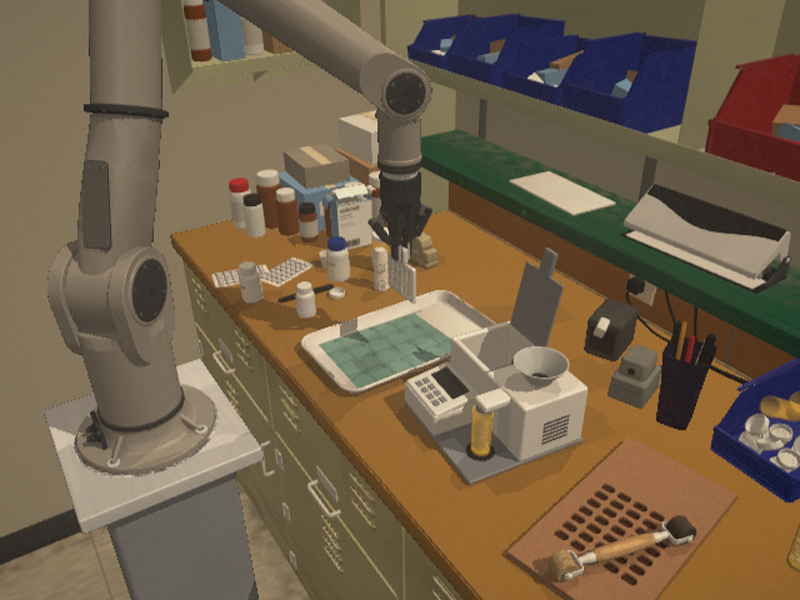

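View pics/r_top.png

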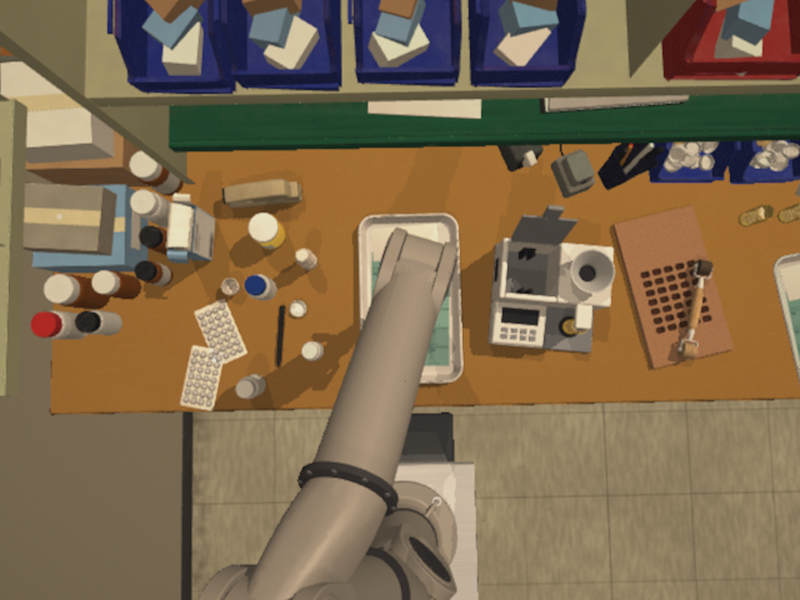

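Run:
```python
from h import *
d=bot.read_camera('side');a=d['color'][180:260,290:350,::-1];cv2.imwrite('pics/t.png',cv2.resize(a,None,fx=7,fy=7,interpolation=cv2.INTER_NEAREST))
o=bot.get_obs();print(o['eef_pos'],o['tool_rot'],o['t'])
```

```text
[ 0.5170218  -0.0293608   0.19627395] [-1.25461945e-05  7.03565614e-01  7.10630302e-01  1.72656360e-05] 20.2667
```

View pics/t.png

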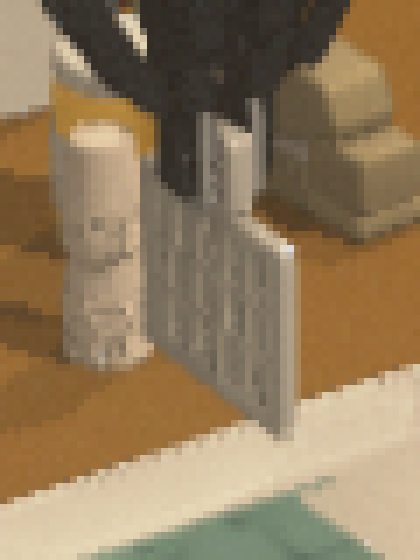

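Run:
```python
from station import bot
print(bot.hand_in()); o=bot.get_obs();print(o['t'],o['eef_pos'],o['gripper_width'])
```

```text
the job is handed in; nothing more can be done
None
the job is handed in; nothing more can be done
```

I opened the flap, drew the filter plate straight up out of its guides, and handed the job in with the arm still holding it over the pan. The hand-in came at about 20 s of the 54 s allowed. It gave no verdict.

- **Flap:** I pinched it by the tab, swung it to about 1.87 rad by my arc calculation and released it. It was still leaning back open in the later pictures I took.
- **Filter plate:** I gripped it by the lug at 45 N and raised it about 158 mm before moving sideways. It never dragged on the guides; readings stayed near 1 N while it was moving.
- **Final pose:** The tool stands at (0.517, −0.029) m. I measured the pan's middle at about (0.516, −0.027) m, good to a few mm.
- **Squareness:** The plate's face is within about 0.2° of square to the pan's near end, and its edges look vertical in the side view.
- **Height:** "About 15 cm" could mean the plate's centre or its bottom edge. I chose between the two: the centre is about 17 cm above the pan's middle, the bottom edge about 11.5 cm.
- **Bystanders:** The jar, bottle, cups and pan show no visible shift from the first picture. The detector wandered a few pixels between looks, so this is only good to several mm.
- **Disagreements:** The detector put the tab and pan up to about 2 cm off in single views. I relied on my own fits to the pictures instead, which differed from each other by 2–4 mm. The detector did not find the pan in the final top view, where the arm hides it.

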